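# Roll a turned roller up the loading gutter to the backstop of the edge-inspection stand

## Robot

A 6-joint arm with a two-finger parallel gripper is mounted at the origin on the work surface. World frame = base frame: x ahead of the robot, y to its left, z up, the work surface at z = 0. Lengths are in mm, angles in rad, forces in N, time in s.
With the tool pointing down it reaches from about 250 to 725 mm from the base axis. Payload 4 kg.
Tool frame: the origin (TCP) lies on the centre line of the jaws, within the pads' length; the fingertips stand 8 mm ahead of it and the grasp point (between the pads) lies 11 mm behind it; z points along the fingers, y is the line along which they close (so a half turn about z gives the same grasp; the last joint's range is limited). The gripper opens to 85 mm and grips with 20 to 120 N. Pads are 22 mm wide; open, the fingers measure 114 mm over their backs; the gripper's body (76 mm by 85 mm) begins 54 mm behind the grasp point. The pads swing forward as they close: fully open they stand 13 mm farther back than shut.
Start: joints at [1.291, 0.241, 0.005, 1.335, 0, 1.571], TCP at [138.08, 480.555, 239.306] pointing down, gripper open.
Joint ranges: [-2.72, 2.72], [-1.05, 1.87], [-1.09, 1.28], [-1.99, 2.15], [-1.42, 1.44], [-3.14, 3.14]. Speed limits (rad/s): [2.79, 2.79, 3.14, 3.14, 3.14, 3.14].

## Interface

Orientations are given as a unit quaternion [x, y, z, w].
In Python, from rig import env gives the robot as it stands.
- The arm moves only by the tool drive_tool, never from a script. Its argument "series" is a list of rows, each a list of 7 numbers: the closure, from -1 (fully open) to 1 (shut), so that 0 is half open, then the shift along the tool's x, y, z in cm, then the turn, a rotation vector about the tool's x, y, z in rad. In form: [[grip, x, y, z, wx, wy, wz], ...]. A call has 1 to 5 rows; each row is the pose to reach, as a shift and turn from the pose commanded when the call began, along the tool's axes at that moment; what a row does not reach only later rows make up. A row lasts 1/10 s, in which the tool goes at most 50 mm and 8.59 degrees, less where a joint would pass 70% of its speed; a pose out of reach is approached as far as the arm can. A call with a gripper value outside its range is refused whole. The fingers move at their own pace and stop on an object; the grip force is fixed at half the most. Time passes only in rows, so rows that repeat a pose let the fingers close. It gives the time, the measured TCP pose, the force, the opening and the grip force at its end, in the units of the state.
- env.sense(): the state, without advancing time (a new reading comes with each control period).
- env.snapshot(name): name is "side" or "top" or "wrist"; returns a dict with "image" (400x640x3 uint8, blue, green, red), "range_z" (400x640 float32, mm along the optical axis (not along the pixel's ray), 0 where there is no reading), "camera_matrix" (3x3 intrinsics, pixels), "R" (3x3) and "t" (3): a world point X has camera coordinates R X + t. Camera axes: x right, y down, z forward; pixel columns grow to the right and rows downward; lengths in mm; the calibration is good to about 2 mm. The wrist camera is an equidistant fisheye: a pixel r from the principal point sees the ray r / f radians off the axis. A picture is of the moment at which its call begins.
- env.hand_in(): hands the job in; it is judged then, once.
The state is a dict: "time": time; "q": joint angles; "qvel": joint speeds; "joint_efforts": joint torques, N m; "eef_pos": TCP position; "tcp_rot": TCP orientation; "wrist_force": force on the tool from outside, world axes, zero at the start; "torque": the same for the moment, N m; "width": finger opening in mm; "finger_force": force on a finger pad.
Only numpy, scipy, OpenCV 4.12 (cv2) and the standard library are available. Lean on these libraries where they do the work, as an engineer would, in place of code of your own. Each camera call takes 0.05 s, during which the arm holds its last target. There are 200 camera calls.

## Task

Bring the steel roller waiting at the low end of the sloped gutter in front of the inspection microscope: push it gently from behind with the fingertips, up the gutter and over the crest until it rests against the backstop by itself and cannot roll back, then take the hand away. Keep it in check all the way: do not flick it, let it run back down, pinch it or lift it out of the gutter. Do not bump the stand or its microscope, and leave the other things on the bench where they are.

Things in the scene. Friction and masses are not known exactly. Their poses are not given: they have to be found in the camera images.
- stand: Fixed inspection stand: dark steel base plate 300 x 64 x 12 mm with an aluminium gutter along its middle. Origin: on the bench under the gutter's centre line; x is horizontal, along the gutter, uphill; y left of that, z up. In mm: gutter's low end at x -129, crest of its floor at x 55, z 50; beyond it a short seat between the same walls, its floor falling 8 degrees to the backstop.
- gutter: The sloped gutter of the stand: flat floor 23 mm wide, side walls 4 mm thick standing 10 mm above the floor, rising 9 degrees to the crest. Origin: on the floor's centre line at the crest; x up along the floor, y left, z square to the floor. The ramp runs from x -180 mm (inner face of a lower lip, 8 mm high, 6 mm thick, where the gutter ends) to x 0.
- roller: The steel roller to be moved: polished, lightly oiled, slippery; solid disc, 50 mm diameter, 20 mm wide, about 0.3 kg, standing on its rim in the gutter, free to roll. Origin: its centre; y axis: its axis of rotation, across the gutter. It starts leaning on the lower lip, its centre 161 mm below the crest along the floor; let go on the ramp it rolls back.
- seat (a point): Where the roller's centre lies when it rests against the backstop: stand x 86, y 0, z 71 mm, 31 mm beyond the crest. Once past the crest the roller rolls the last bit by itself and stays there. Axes as the stand.
- stop (a point): Middle of the face of the upright backstop, an aluminium plate 36 mm wide with a black pad: stand x 111, y 0, z 71 mm. Its top is at z 94 mm. Axes as the stand.
- lens (a point): Front of the white video microscope fixed on the stand, 38 mm across, lying along the stand's y and looking at the seated roller's face from the left: stand x 86, y 61, z 71 mm. From here it reaches back to y 194 mm; no part of it is higher than z 92 mm, its pillar and clamp span x 61 to 120. Axes as the stand.
- done_roller: A bystander: a second, equal roller lying flat on the bench left of the gutter, 20 mm high. Origin: centre of its underside.
- case: A bystander: small grey plastic case with a white lid, 60 x 45 x 20 mm, on the bench right of the gutter. Origin: centre of its underside.
- pen_cup: A bystander: clear cup 72 mm in diameter and 95 mm high with brushes and pens that reach 160 mm. Origin: centre of its underside.
- deburrer: A bystander: pen-shaped hand deburring tool lying on the bench, 145 mm long, 18 mm thick, black with a red collar. Origin: on the bench under the tool's middle, x towards its steel tip.
There are look-alikes about, which are no part of the job. What is shaped like the roller but pink or yellow is not meant.

How it is judged (in metres and radians):
On the way:
1. the roller is rolled up the upper half of the ramp at a hand's pace (x of roller in the frame of gutter between -0.09 and 0 m), for 0.2 s.
At the end, for the whole second after the job is handed in: The roller stands at rest in the seat with its centre within 6 mm of the seat point (against the backstop), its axis square to the gutter within 0.15 rad, and the robot is clear of everything (distance between roller and seat below 0.006 m and linear speed of roller below 0.02 m/s and angular speed of roller below 0.5 rad/s and angle between the y axis of roller and the y axis of stand, either way round below 0.15 rad); the robot touches nothing.
It fails at once if the roller is lifted more than 7 mm off the gutter's floor, or leaves the gutter sideways (z of roller in the frame of gutter above 0.032 m or y of roller in the frame of gutter above 0.008 m or y of roller in the frame of gutter below -0.008 m).
It fails at once if the roller is flicked or let run back down (faster than 0.35 m/s) (linear speed of roller above 0.35 m/s).
It fails at once if the roller is pinched or pressed hard (more than 20 N from the fingers) (contact force between the fingers and roller above 20 N).
It fails at once if the stand or its microscope is bumped (more than 8 N) (contact force between any of the fingers, the arm and stand above 8 N).
It fails at once if a bystander is moved by more than 15 mm (distance of any of done_roller, case, pen_cup, deburrer from where it was at the start of the episode above 0.015 m).
It also fails if it takes over 48 s, if anything falls off the work surface, if the arm or the gripper's body presses on something with over 40 N, if the wrist force passes 120 N, or if a joint passes its speed limit or range.

## Working session

There is one attempt and no reset: what is moved stays moved. The work goes in short steps, Python scripts to look and compute and a tool call to move; the robot and the scene stay as the last step left them, time stands still between calls to the robot, and variables do not carry over. Pictures are saved under pics/ and viewed, at most 10 in all, crops included, and the job is handed in when it is done.

Besides the shell and the picture viewer there is one more tool, called after "Emit:" in YAML: its name, and indented under it one key for each argument. drive_tool: Moves the arm, as the interface text tells. Its arguments: {"type":"object","properties":{"series":{"type":"array"}},"required":["series"]}

```bash
ls; mkdir -p pics
python3 - <<'E'
from rig import env
import cv2,numpy as np,pickle
for n in("side","top"):
    s=env.snapshot(n);cv2.imwrite(f"pics/{n}0.png",s["image"]);pickle.dump(s,open(n+".pkl","wb"))
    print(n,-s["R"].T@s["t"],s["R"][2])
s=env.sense();print(s)
E
```

```text
pics
side [ 485.55371437 -791.06122323  851.9111996 ] [ 0.08621745  0.72123617 -0.68730266]
top [ 420.17034315   11.17031847 1362.81468987] [ 0.1222313  -0.01520933 -0.9923851 ]
{'time': 0.1, 'q': array([ 1.29097046e+00,  2.41317806e-01,  3.87260545e-03,  1.33519448e+00,
       -5.40760130e-06,  1.57078072e+00]), 'qvel': array([ 9.26002150e-05, -2.91422956e-04,  1.78791474e-03,  9.33596558e-04,
        8.98594449e-04,  4.37341787e-06]), 'joint_efforts': array([ 3.25571591e-04, -3.73138118e+01,  2.53010881e+01,  1.09013767e-02,
        3.35369032e-05, -6.03428134e-06]), 'eef_pos': array([137.94602401, 480.03053896, 238.51707657]), 'tcp_rot': array([ 1.39449113e-01,  9.90228810e-01, -9.13044525e-04, -1.25863671e-04]), 'wrist_force': array([ 0.43837889,  0.53155009, -0.19824922]), 'torque': array([-0.0028229 ,  0.02861332,  0.06287618]), 'finger_force': 0.0, 'width': 85.5961285433501}
```

View pics/side0.png

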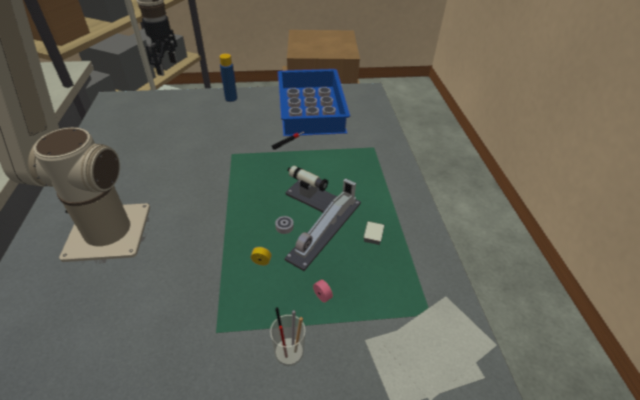

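View pics/top0.png

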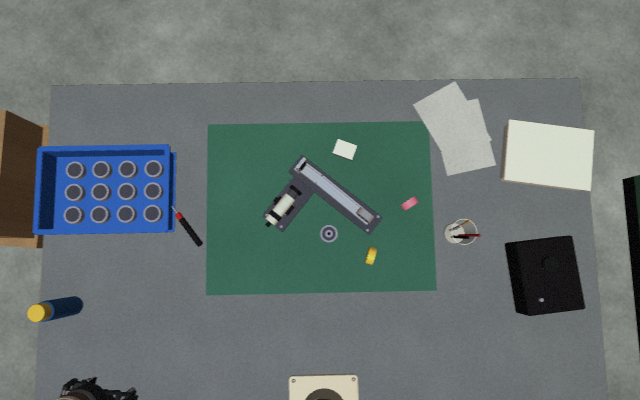

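Side view: the steel roller stands in the gutter at (304,241), with the backstop at (349,187). Top view: roller at (366,213), backstop at (303,163). The candidates are the steel roller in the gutter, the flat grey one (329,233), the yellow one (371,256), the pink one (409,203) and those in the blue tray. The one standing in the gutter's low end fits the description. I'll confirm it in a crop and measure it.

```bash
cat > h.py <<'E'
import cv2,numpy as np,pickle
def load(n): return pickle.load(open(n+".pkl","rb"))
def cloud(s):
    z=s["range_z"];v,u=np.indices(z.shape);K=s["camera_matrix"]
    p=np.stack([(u-K[0,2])/K[0,0]*z,(v-K[1,2])/K[1,1]*z,z],-1)
    return (p-s["t"])@s["R"]
def ray(s,u,v,h):
    K=s["camera_matrix"];d=s["R"].T@np.linalg.solve(K,[u,v,1.]);c=-s["R"].T@s["t"]
    return c+d*(h-c[2])/d[2]
E
python3 - <<'E'
from h import *
a=load("top");b=load("side")
A=cv2.resize(a["image"][140:250,250:400],None,fx=5,fy=5,interpolation=cv2.INTER_CUBIC)[:,:750]
B=cv2.resize(b["image"][155:275,270:400],None,fx=5,fy=5,interpolation=cv2.INTER_CUBIC)
cv2.imwrite("pics/topc.png",A);cv2.imwrite("pics/sidec.png",B)
P=cloud(a)
print("mat z",np.median(P[270:290,230:300,2]))
for u,v in[(366,213),(303,163),(335,188),(320,175),(350,200),(329,233),(282,207)]:print(u,v,P[v,u].round(),)
# plan: stand region points 
reg=np.zeros(P.shape[:2],bool);reg[150:240,285:390]=1
m=reg&(P[...,2]>22)&(P[...,2]<130)
n,l,st,c=cv2.connectedComponentsWithStats(m.astype(np.uint8))
for i in range(1,n):
    if st[i,4]>20:
        q=P[l==i];print(st[i],cv2.minAreaRect(q[:,:2].astype(np.float32)),np.percentile(q[:,2],[2,50,98]))
E
```

```text
mat z 1.2255285328526098
366 213 [ 539. -126.   78.]
303 163 [679.  45.  93.]
335 188 [615. -43.  45.]
320 175 [653.  -2.  47.]
350 200 [581. -86.  35.]
329 233 [489. -24.  17.]
282 207 [559. 105.  86.]
[ 295  157   80   68 1083] ((603.5916748046875, -41.048828125), (264.8183898925781, 35.6595458984375), 50.39645004272461) [27.35403485 46.80203061 94.36469141]
[285 185  17  32 281] ((578.1777954101562, 85.41563415527344), (36.79574203491211, 80.313720703125), 59.48235321044922) [52.27112524 82.3392076  91.78331696]
[321 227  15  13  56] ((485.82952880859375, -22.157930374145508), (34.9823112487793, 36.14678955078125), 72.12153625488281) [22.02062644 23.35983721 26.7611293 ]
```

View pics/topc.png

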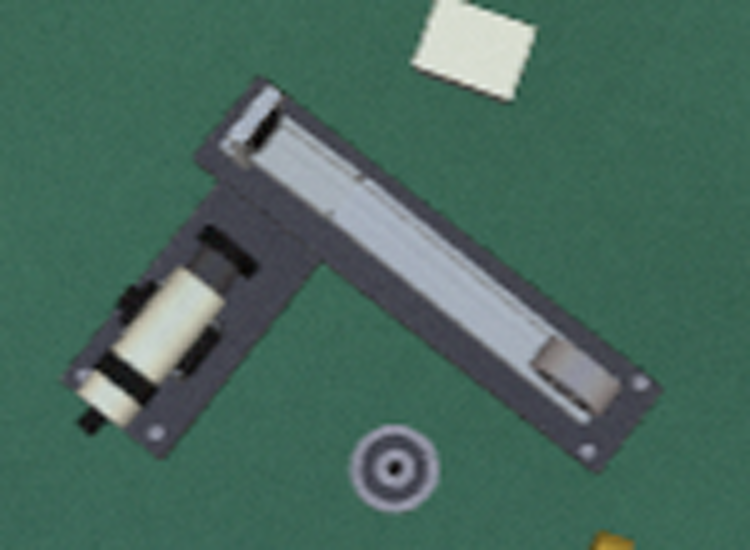

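View pics/sidec.png

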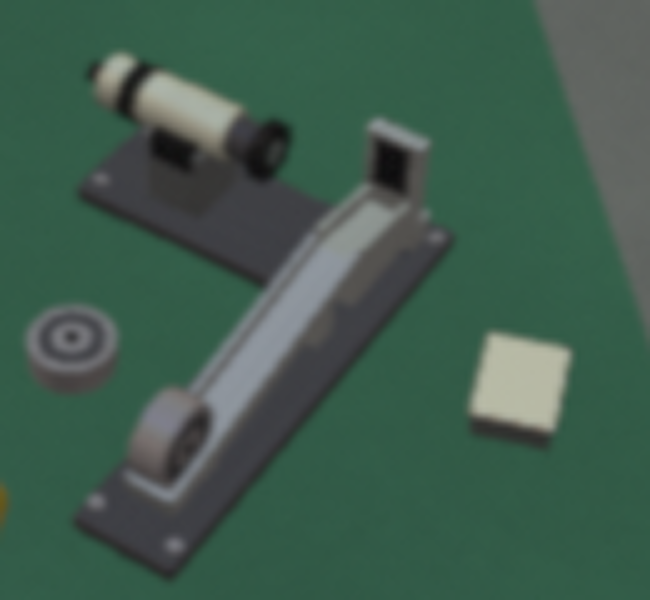

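The crops confirm it: a grey steel roller stands on its rim at the gutter's low end (top crop (575,375), side crop (172,435)). The flat grey one is done_roller. Next I'll get the stand pose from the base-plate corners in both views.

```bash
cat >> h.py <<'E'
def crop(p,o): return (np.array(p)+.5)/5-.5+o
E
python3 - <<'E'
from h import *
a=load("top");b=load("side")
t=[ray(a,*crop(p,(250,140)),12) for p in[(663,387),(600,473),(195,158),(258,75)]]
for p in t:print(p.round(1))
L=(t[0]+t[1])/2;H=(t[2]+t[3])/2;print("len",np.linalg.norm(H-L),"w",np.linalg.norm(t[0]-t[1]),np.linalg.norm(t[2]-t[3]),"yaw",np.arctan2(*(H-L)[1::-1]),"mid",(L+H)/2)
s=[ray(b,*crop(p,(270,155)),12) for p in[(172,567),(77,516),(455,235)]]
for p in s:print("side",p.round(1))
print("side yaw",np.arctan2(*(s[2]-s[0])[1::-1]),"mid",(s[1]+s[2])/2)
yaw=np.arctan2(*(H-L)[1::-1])
# features in the gutter: walls and roller
P=cloud(a)
reg=np.zeros(P.shape[:2],bool);reg[150:240,285:390]=1
for yw in (yaw,):
    ux=np.array([np.cos(yw),np.sin(yw)]);uy=np.array([-ux[1],ux[0]]);M=(L+H)[:2]/2
    X=(P[...,:2]-M)@ux;Y=(P[...,:2]-M)@uy;Z=P[...,2]
    for x0 in range(-160,160,10):
        m=reg&(X>x0)&(X<x0+10)&(Z>22)&(abs(Y)<40)
        if m.sum():print(x0+5,m.sum(),Y[m].min().round(1),Y[m].max().round(1),np.median(Z[m]).round(1),Z[m].max().round(1))
    g=a["image"].astype(int);
    for name,pix,h in[("stop top L",(222,145),94),("stop top R",(278,92),94),("lens end L",(200,232),71),("lens R",(253,270),71),("roller",(575,352),70)]:
        q=ray(a,*crop(pix,(250,140)),h);print(name,((q[:2]-M)@ux).round(1),((q[:2]-M)@uy).round(1))
E
```

```text
[ 532.4 -179.5   12. ]
[ 483.4 -141.4   12. ]
[671.8  89.7  12. ]
[720.6  52.2  12. ]
len 298.2535228044089 w 62.058005585199616 61.55982983570076 yaw 0.8876690381780523 mid [602.05160685 -44.75473608  12.        ]
side [ 532.3 -178.8   12. ]
side [ 485.5 -142.2   12. ]
side [720.6  48.5  12. ]
side yaw 0.8791144749924719 mid [603.05324934 -46.87512283  12.        ]
-125 29 -9.9 15.6 61.7 72.4
-115 41 -10.1 15.3 70.1 77.4
-105 41 -10.3 15.7 72.2 79.8
-95 41 -10.5 15.3 71.0 77.8
-85 41 -14.7 15.6 60.6 71.1
-75 39 -16.1 15.0 30.7 54.5
-65 38 -14.3 15.5 31.2 45.1
-55 40 -15.7 15.0 32.5 47.3
-45 41 -15.6 15.4 35.1 47.7
-35 41 -14.8 15.7 36.9 49.9
-25 40 -14.8 15.7 38.7 51.7
-15 41 -15.9 15.8 40.4 50.3
-5 40 -15.2 15.8 42.4 54.0
5 41 -15.9 15.8 43.5 57.1
15 39 -15.2 15.4 44.8 56.7
25 41 -15.7 15.2 45.4 62.0
35 39 -15.1 15.6 48.5 60.5
45 42 -15.1 15.2 49.2 63.7
55 41 -15.5 15.1 50.3 64.0
65 41 -15.6 15.0 52.2 61.8
75 41 -15.6 15.3 48.6 62.4
85 37 -15.4 15.0 50.5 59.8
95 43 -16.0 16.4 46.7 59.0
105 38 -15.8 15.1 45.1 57.9
115 72 -16.6 17.2 57.1 96.5
125 51 -17.7 18.0 93.3 100.6
135 4 14.2 17.0 31.6 32.0
stop top L 127.8 24.8
stop top R 122.0 -17.5
lens end L 110.4 68.1
lens R 74.0 66.7
roller -94.9 -7.5
```

```bash
cat >> h.py <<'E'
from scipy.spatial.transform import Rotation as Ro
YAW=.8877;O=np.array([602.,-44.8,0])
S=np.array([[np.cos(YAW),-np.sin(YAW),0],[np.sin(YAW),np.cos(YAW),0],[0,0,1]])
RT=S@np.diag([1,-1,-1.])
def go(s,target):
    R=Ro.from_quat(s["tcp_rot"]);p=np.array(s["eef_pos"])
    return (R.inv().apply(O+S@np.array(target)-p)/10).round(2),(R.inv()*Ro.from_matrix(RT)).as_rotvec().round(3)
def st(s): return (S.T@(np.array(s["eef_pos"])-O)).round(1)
E
python3 - <<'E'
from h import *
from rig import env
s=env.sense();print(st(s),go(s,[-180,0,200]))
a=load("top")
for n,p in[("cup",(456,232)),("pink",(409,203)),("yellow",(371,256))]:print(n,S.T@(ray(a,*p,10)-O))
E
```

```text
[114.2 691.2 238.5] (array([-52.03, -54.17,   3.95]), array([-1.000e-03,  2.000e-03,  1.974e+00]))
cup [-343.18408179 -128.4333043    10.        ]
pink [-185.386904   -112.11989841   10.        ]
yellow [-190.84532604   78.00014275   10.        ]
```

Emit:
drive_tool:
  series:
    - [1,-2,-2,0,0,0,0.1]
    - [1,-5,-5.2,0,0,0,0.23]
    - [1,-8.2,-8.5,0,0,0,0.36]
    - [1,-11.4,-11.9,0,0,0,0.5]
    - [1,-14.6,-15.2,0,0,0,0.64]

```text
time: 0.6
eef_pos: [236.6, 292.3, 238.9]
tcp_rot: [0.446, 0.895, -0.0, 0.0]
wrist_force: [1.9, 0.2, 1.0]
width: 12.1
finger_force: 0.0
```

```bash
python3 -c "
from h import *
from rig import env
s=env.sense();print(st(s),go(s,[-180,0,200]),s['q'].round(2))"
```

```text
[ 30.8 496.2 238.9] (array([-53.22,  -8.6 ,   3.92]), array([-0.000e+00,  1.000e-03,  1.329e+00])) [ 0.89 -0.01 -0.28  1.3  -0.    1.82]
```

Emit:
drive_tool:
  series:
    - [1,-4.5,-0.7,0,0,0,0.12]
    - [1,-9.2,-1.4,0,0,0,0.25]
    - [1,-13.9,-2.2,0,0,0,0.38]
    - [1,-18.6,-3,0,0,0,0.51]
    - [1,-23.3,-3.8,0,0,0,0.64]

```text
time: 1.1
eef_pos: [347.6, 83.9, 239.2]
tcp_rot: [0.705, 0.709, 0.0, -0.0]
wrist_force: [0.7, 0.9, -0.4]
width: 0.1
finger_force: 0.0
```

```bash
python3 -c "
from h import *
from rig import env
s=env.sense();print(st(s),go(s,[-180,0,200]),s['q'].round(2))"
```

```text
[-60.8 278.5 239.2] (array([-26.91,  13.92,   3.92]), array([ 0.   , -0.   ,  0.689])) [ 0.24 -0.04 -0.32  1.3   0.    1.8 ]
```

Emit:
drive_tool:
  series:
    - [1,-4.2,2.2,0,0,0,0.12]
    - [1,-8.4,4.4,0,0,0,0.25]
    - [1,-12.6,6.6,0,0,0,0.38]
    - [1,-16.8,8.8,1,0,0,0.51]
    - [1,-21,10.8,2,0,0,0.64]

```text
time: 1.6
eef_pos: [458.4, -125.1, 219.0]
tcp_rot: [0.893, 0.451, 0.0, 0.0]
wrist_force: [1.5, 1.2, 0.3]
width: 0.0
finger_force: 0.0
```

```bash
python3 -c "
from h import *
from rig import env
s=env.sense();print(st(s),go(s,[-180,0,150]),s['q'].round(2))"
```

```text
[-152.9   60.7  219. ] (array([-3.  ,  5.93,  6.9 ]), array([ 0.   , -0.   ,  0.048])) [-0.27  0.2  -0.1   1.27  0.    1.94]
```

Emit:
drive_tool:
  series:
    - [1,-1.5,3,1.5,0,0,0.048]
    - [1,-3,5.9,3.5,0,0,0.048]
    - [1,-3,5.9,7,0,0,0.048]
    - [1,-3,5.9,10.5,0,0,0.048]
    - [1,-3,5.9,11.5,0,0,0.048]

```text
time: 2.1
eef_pos: [484.5, -181.2, 100.0]
tcp_rot: [0.902, 0.432, -0.003, -0.003]
wrist_force: [-0.8, -1.1, 0.0]
width: 0.3
finger_force: 0.0
```

Run:
```python
from h import *
from rig import env
a=env.snapshot("side");pickle.dump(a,open("side1.pkl","wb"))
B=cv2.resize(a["image"][155:285,240:400],None,fx=5,fy=5,interpolation=cv2.INTER_CUBIC)[:600]
cv2.imwrite("pics/s1.png",B)
s=env.sense();print(st(s),go(s,[-160,0,60]),s['q'].round(2))
P=(cloud(a)-O)@S
m=(abs(P[...,0]+180)<40)&(abs(P[...,1])<30)&(P[...,2]>25)&(P[...,2]<160)
q=P[m]
for z in range(40,160,8):
    k=q[(q[:,2]>=z)&(q[:,2]<z+8)]
    if len(k)>2:print(z,len(k),k.min(0).round(),k.max(0).round())
```

```text
[-179.7    5.   100.3] (array([1.98, 0.54, 4.02]), array([-0.008,  0.003,  0.006])) [-0.36  0.38 -0.18  1.02  0.    1.89]
88 4 [-190.   -2.   93.] [-184.    4.   96.]
96 14 [-192.   -8.   97.] [-185.   14.  104.]
104 28 [-192.  -10.  104.] [-175.   18.  112.]
112 25 [-192.  -10.  112.] [-179.   17.  120.]
120 19 [-193.  -10.  121.] [-181.   17.  128.]
128 14 [-193.  -11.  128.] [-186.   10.  136.]
136 48 [-195.  -28.  136.] [-180.   27.  144.]
144 63 [-194.  -30.  144.] [-168.   30.  152.]
152 29 [-197.  -29.  152.] [-173.   13.  160.]
```

View pics/s1.png

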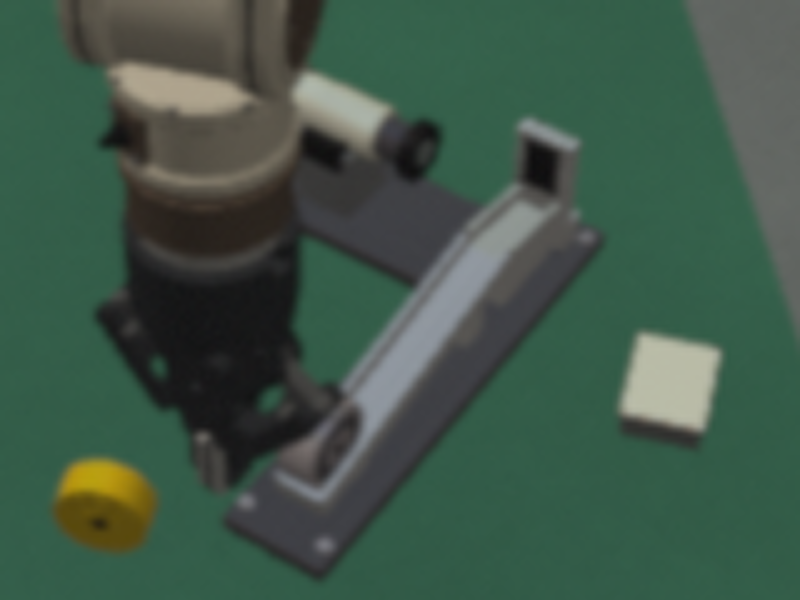

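The closed fingers stand over the bench behind the lower lip. The tip is at crop (215,485) and the roller at (325,445), still on the lip. Fingertip depth comes out at about z 92, which matches TCP minus 8. Now I'll lower behind the roller.

Emit:
drive_tool:
  series:
    - [1,0,0,0,0,0,0]
    - [1,0,0,1.5,0,0,0]
    - [1,0,0,3,0,0,0]
    - [1,0,0,4,0,0,0]
    - [1,0,0,4,0,0,0]

```text
time: 2.65
eef_pos: [487.9, -181.8, 64.6]
tcp_rot: [0.902, 0.432, 0.0, 0.0]
wrist_force: [-0.1, 0.5, -0.1]
width: -0.0
finger_force: 0.0
```

```bash
python3 -c "
from h import *
from rig import env
s=env.sense();print(st(s),go(s,[-150,0,50.5]),s['wrist_force'])"
```

```text
[-178.3    2.1   64.6] (array([2.83, 0.22, 1.41]), array([ 0.   , -0.   ,  0.007])) [-0.10521706  0.48739095 -0.0574434 ]
```

Emit:
drive_tool:
  series:
    - [1,0.5,0.2,0.7,0,0,0.007]
    - [1,1.2,0.2,1.2,0,0,0.007]
    - [1,2,0.2,1.2,0,0,0.007]
    - [1,2.5,0.2,1.2,0,0,0.007]
    - [1,2.5,0.2,1.2,0,0,0.007]

```text
time: 3.15
eef_pos: [505.8, -163.0, 52.5]
tcp_rot: [0.903, 0.43, 0.0, 0.0]
wrist_force: [0.1, 0.6, 1.5]
width: -0.4
finger_force: 0.0
```

```bash
python3 -c "
from h import *
from rig import env
s=env.sense();print(st(s),go(s,[-150,0,50.5]),s['wrist_force'])"
```

```text
[-152.4   -0.    52.5] (array([ 0.24, -0.  ,  0.2 ]), array([ 0.001, -0.   ,  0.001])) [0.07032132 0.64663519 1.45627687]
```

Emit:
drive_tool:
  series:
    - [1,0.3,0,0.1,0,0,0]
    - [1,0.6,0,0.1,0,0,0]
    - [1,0.9,0,0.1,0,0,0]
    - [1,1.2,0,0.1,0,0,0]
    - [1,1.5,0,0.1,0,0,0]

```text
time: 3.65
eef_pos: [514.4, -152.3, 51.3]
tcp_rot: [0.903, 0.429, -0.0, 0.0]
wrist_force: [-1.2, -1.5, 0.6]
width: 0.1
finger_force: 0.8
```

```bash
cat > chk.py <<'E'
from h import *
from rig import env
s=env.sense();print("tcp",st(s),go(s,[0,0,0])[1],"F",(S.T@s['wrist_force']).round(2))
P=(cloud(env.snapshot("top"))-O)@S
m=(abs(P[...,1])<12)&(P[...,0]>st(s)[0]+14)&(P[...,0]<100)&(P[...,2]>50+.158*(np.minimum(P[...,0],55)-55)+12)&(P[...,2]<100)
if m.sum()>3:q=P[m];print("roller front part",len(q),np.percentile(q[:,0],[2,98]).round(),"y",np.percentile(q[:,1],[2,98]).round(),"ztop",np.percentile(q[:,2],95).round())
E
python3 chk.py
```

```text
tcp [-1.387e+02  1.000e-01  5.130e+01] [ 0.     0.001 -0.001] F [-1.88  0.    0.57]
roller front part 103 [-113.  -78.] y [-9. 11.] ztop 77.0
```

Contact is made (about 1.9 N, straight along the gutter). Now I'll push up the slope.

Emit:
drive_tool:
  series:
    - [1,0.35,0,-0.05,0,0,0]
    - [1,0.75,0,-0.11,0,0,0]
    - [1,1.2,0,-0.18,0,0,0]
    - [1,1.65,0,-0.25,0,0,0]
    - [1,2.1,0,-0.32,0,0,0]

```text
time: 4.2
eef_pos: [528.0, -135.5, 54.6]
tcp_rot: [0.903, 0.429, 0.0, 0.0]
wrist_force: [-1.7, -0.7, 1.0]
width: -0.2
finger_force: 0.8
```

```bash
python3 chk.py
```

```text
tcp [-1.171e+02  1.000e-01  5.460e+01] [ 0.    -0.    -0.001] F [-1.67  0.89  1.  ]
roller front part 93 [-88. -51.] y [-9. 11.] ztop 80.0
```

Emit:
drive_tool:
  series:
    - [1,0.5,0,-0.08,0,0,0]
    - [1,1.0,0,-0.16,0,0,0]
    - [1,1.5,0,-0.24,0,0,0]
    - [1,2,0,-0.32,0,0,0]
    - [1,2.5,0,-0.4,0,0,0]

```text
time: 4.75
eef_pos: [543.8, -116.1, 58.6]
tcp_rot: [0.903, 0.429, 0.0, 0.0]
wrist_force: [-1.0, -1.4, 0.6]
width: -0.0
finger_force: 0.8
```

Emit:
drive_tool:
  series:
    - [1,0.5,0,-0.08,0,0,0]
    - [1,1.0,0,-0.16,0,0,0]
    - [1,1.5,0,-0.24,0,0,0]
    - [1,2,0,-0.32,0,0,0]
    - [1,2.5,0,-0.4,0,0,0]

```text
time: 5.25
eef_pos: [559.6, -96.8, 62.6]
tcp_rot: [0.903, 0.429, -0.0, -0.0]
wrist_force: [-0.8, -1.8, 0.7]
width: -0.2
finger_force: 0.8
```

```bash
python3 chk.py
```

```text
tcp [-67.1   0.1  62.6] [-0.     0.    -0.001] F [-1.87 -0.55  0.71]
roller front part 78 [-35.  16.] y [-11.  11.] ztop 86.0
```

Emit:
drive_tool:
  series:
    - [1,0.5,0,-0.08,0,0,0]
    - [1,1.0,0,-0.16,0,0,0]
    - [1,1.5,0,-0.24,0,0,0]
    - [1,2,0,-0.32,0,0,0]
    - [1,2.5,0,-0.4,0,0,0]

```text
time: 5.8
eef_pos: [575.4, -77.4, 66.6]
tcp_rot: [0.903, 0.429, -0.0, -0.0]
wrist_force: [-1.7, -0.4, 0.2]
width: -0.2
finger_force: 0.8
```

Emit:
drive_tool:
  series:
    - [1,0.5,0,-0.08,0,0,0]
    - [1,1.0,0,-0.16,0,0,0]
    - [1,1.5,0,-0.24,0,0,0]
    - [1,2,0,-0.32,0,0,0]
    - [1,2.5,0,-0.4,0,0,0]

```text
time: 6.3
eef_pos: [591.2, -58.0, 70.6]
tcp_rot: [0.903, 0.429, -0.0, -0.0]
wrist_force: [-0.6, -1.1, 0.3]
width: -0.1
finger_force: 0.8
```

```bash
python3 chk.py
```

```text
tcp [-17.1   0.1  70.6] [-0.     0.    -0.001] F [-1.28 -0.25  0.27]
roller front part 33 [27. 55.] y [-10.  11.] ztop 93.0
```

Emit:
drive_tool:
  series:
    - [1,0.45,0,-0.07,0,0,0]
    - [1,0.9,0,-0.14,0,0,0]
    - [1,1.35,0,-0.21,0,0,0]
    - [1,1.75,0,-0.28,0,0,0]
    - [1,2.15,0,-0.34,0,0,0]

```text
time: 6.85
eef_pos: [604.7, -41.4, 74.0]
tcp_rot: [0.903, 0.429, -0.0, 0.0]
wrist_force: [-1.0, -1.2, 1.2]
width: 0.3
finger_force: 0.8
```

Emit:
drive_tool:
  series:
    - [1,0.35,0,-0.05,0,0,0]
    - [1,0.7,0,-0.1,0,0,0]
    - [1,1.05,0,-0.13,0,0,0]
    - [1,1.4,0,-0.15,0,0,0]
    - [1,1.75,0,-0.15,0,0,0]

```text
time: 7.35
eef_pos: [615.8, -27.8, 75.4]
tcp_rot: [0.903, 0.429, 0.0, -0.0]
wrist_force: [-0.7, -0.8, 0.3]
width: 0.2
finger_force: 0.4
```

```bash
python3 chk.py
```

```text
tcp [21.9  0.  75.4] [-0.    -0.    -0.001] F [-1.06  0.08  0.27]
```

Emit:
drive_tool:
  series:
    - [1,0.25,0,0,0,0,0]
    - [1,0.5,0,0,0,0,0]
    - [1,0.75,0,0,0,0,0]
    - [1,1.0,0,0,0,0,0]
    - [1,1.2,0,0,0,0,0]

```text
time: 7.9
eef_pos: [623.3, -18.6, 75.4]
tcp_rot: [0.903, 0.429, 0.0, -0.0]
wrist_force: [-0.3, -0.3, 0.4]
width: -0.3
finger_force: 0.0
```

Emit:
drive_tool:
  series:
    - [1,0,0,0,0,0,0]
    - [1,0,0,0,0,0,0]
    - [1,-0.5,0,0,0,0,0]
    - [1,-1.5,0,-1,0,0,0]
    - [1,-2.5,0,-3,0,0,0]

```text
time: 8.4
eef_pos: [605.2, -38.9, 104.3]
tcp_rot: [0.903, 0.429, -0.002, -0.001]
wrist_force: [0.2, 0.4, 1.0]
width: -0.0
finger_force: 0.0
```

Emit:
drive_tool:
  series:
    - [1,-2,0,-3,0,0,0]
    - [1,-5,0,-6,0,0,0]
    - [1,-9,0,-8,0,0,0]
    - [1,-13,0,-9,0,0,0]
    - [1,-14,0,-9,0,0,0]

```text
time: 8.9
eef_pos: [517.1, -150.0, 198.6]
tcp_rot: [0.904, 0.427, 0.001, 0.002]
wrist_force: [-0.1, 0.1, -0.5]
width: 0.0
finger_force: 0.0
```

Run:
```python
from h import *
from rig import env
s=env.sense();print(st(s),s['wrist_force'])
b=env.snapshot("side");a=env.snapshot("top")
B=cv2.resize(b["image"][155:275,270:400],None,fx=5,fy=5,interpolation=cv2.INTER_CUBIC)
cv2.imwrite("pics/end.png",B)
for n,c in(("top",a),("side",b)):
    P=(cloud(c)-O)@S
    m=(abs(P[...,1])<14)&(P[...,0]>30)&(P[...,0]<109)&(P[...,2]>66)&(P[...,2]<105)
    q=P[m];print(n,len(q),np.percentile(q,[2,50,98],axis=0).round(1) if len(q) else "")
```

```text
[-135.2   -0.5  198.6] [-0.07905142  0.05811821 -0.50349085]
top 138 [[ 66.5  -9.9  71.5]
 [ 86.1   1.5  92.7]
 [108.   10.7  99.9]]
side 156 [[ 64.8 -13.   68.1]
 [ 78.   -5.8  86.6]
 [104.4   8.3  97.4]]
```

View pics/end.png

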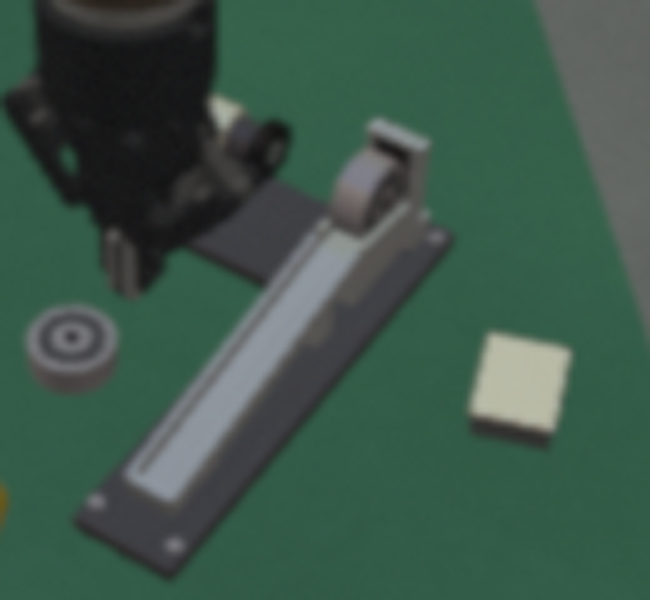

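The roller stands in the seat against the backstop (crop (370,190), centre at stand x of about 86). The hand is clear and the bystanders haven't moved. I'll let the arm settle, then hand in.

Emit:
drive_tool:
  series:
    - [1,0,0,0,0,0,0]
    - [1,0,0,0,0,0,0]
    - [1,0,0,0,0,0,0]
    - [1,0,0,0,0,0,0]
    - [1,0,0,0,0,0,0]

```text
time: 9.5
eef_pos: [519.1, -146.1, 195.0]
tcp_rot: [0.903, 0.43, -0.0, -0.0]
wrist_force: [0.5, -0.1, -0.2]
width: 0.0
finger_force: 0.0
```

```bash
python3 -c "
from rig import env
print(env.hand_in())"
```

```text
the job is handed in; nothing more can be done
None
```

I pushed the steel roller gently up the gutter and over the crest; it now stands in the seat against the backstop with the hand clear, and the job is handed in at about 9.5 s (no verdict was returned).

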